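# Send the long filter cartridge down the rocker chute

## Task

Pick the one long filter cartridge out of the storage rack and lay it crosswise on the outlet half of the rocker chute's pan, then let go, so that its own weight (not the gripper) tips the pan and it rolls down into the catch tray. Let the pan swing back level, and leave the two short cartridges in the rack where they are.

Things in the scene. Friction and masses are not known exactly. Their poses are not given: they have to be found in the camera images.
- long_center (a point): centre of the long cartridge: white cylinder 40 mm across, 100 mm long, grey end bands, 8 mm brass stub on one end, 0.2 to 0.45 kg. x = cylinder axis, level; may be rolled about it. Lies in one of the rack's three saddles (90 mm apart), centre 42 mm above the table; round its middle 44 mm the rack is open down to 6 mm above the table, free for fingers
- short1_center (a point): centre of a short filter cartridge: same look and diameter (40 mm), only 64 mm long, in another saddle of the rack; to be left there
- short2_center (a point): centre of the other short cartridge, also 40 mm by 64 mm; to be left in its saddle
- pan: aluminium pan, rests level, tail-heavy. Origin: on its floor over the pivot, 100 mm above the table; x across, y toward the outlet and tray, z up. Floor y -86 (rear wall) to +110 mm (open), 150 mm wide, side walls 22 mm high. A cartridge laid along pan x, centred at y 35 to 70 mm, tips it up to 0.32 rad and rolls out when the fingers are away; the empty pan swings back level
- tray (a point): middle of the floor of the steel catch tray fixed beyond the pan's outlet, 22 mm above the table; axes as the level pan. 150 mm wide (x), 90 mm long (y), rubber floor sloping down away from the pan, near wall 50 mm, far wall 105 mm above the table
Not all that is in view belongs to the job. Leave any green or red look-alike of the part that bears long_center alone.

How it is judged:
By the outcome, as a careful person would: the job done as asked, in the order asked, and still so for the second after the job is handed in, with the robot touching nothing.
It also fails if it takes over 38 s, if anything falls off the work surface, if the arm or the gripper's body presses on something with over 40 N, if the wrist force passes 120 N, or if a joint passes its speed limit or range.

## Robot

A 6-joint arm with a two-finger parallel gripper is mounted at the origin on the work surface. World frame = base frame: x ahead of the robot, y to its left, z up, the work surface at z = 0. Lengths are in m, angles in rad, forces in N, time in s.
With the tool pointing down it reaches from about 0.375 to 0.925 m from the base axis. Payload 5.7 kg.
Tool frame: the origin (TCP) lies at the very end of the fingers, on their centre line; the grasp point (between the pads) lies 19 mm behind it; z points along the fingers, y is the direction in which the jaws open and shut (so a half turn about z gives the same grasp; the last joint's range is limited). The gripper opens to 88 mm and grips with 3 to 60 N. Pads are 20 mm wide; open, the fingers measure 115 mm over their backs; the gripper's body (75 mm by 178 mm) begins 61 mm behind the grasp point.
Start: joints at [1.11, 0.359, 1.51, -0, 1.272, -0.115], TCP at [0.203, 0.564, 0.223] pointing down, gripper open.
Joint ranges: [-2.97, 2.97], [-1.01, 2.36], [0.21, 2.38], [-0.96, 4.11], [0.2, 2.71], [-2.98, 2.98]. Speed limits (rad/s): [2.39, 2.39, 3.14, 3.14, 3.14, 3.14].

## Interface

Orientations are given as a rotation vector (axis times angle).
In Python, from rig import r, claw, solver, cams, job, read_t, read_q, read_joint_velocities, read_joint_torque, read_tool_pos, read_tcp_rot, read_ft_force, read_torque, read_opening gives the robot as it stands. Calls block until the motion is done:
- r.move_pose(position, orientation): joint-space move of the TCP to a pose.
- r.line_to(position, ori=None, speed=0.15): straight line of the TCP; ori=None keeps the orientation; speed is the mean speed in m/s.
- r.move_j(angles): joint-space move.
- claw.gripper_to(opening, strength=None): opening from 0.0 (shut) to 1.0 (fully open); strength is the grip in N (None keeps the last); returns when the fingers have stopped.
- r.hold(seconds).
- solver.inverse_kinematics(position, orientation): joint angles nearest the present ones, or None.
- cams.camera(name): name is "scene" or "top" or "wrist"; returns a dict with "img" (384x512x3 uint8, blue, green, red), "fx", "fy", "cx", "cy" (pixels), "k1" (the pictures are not rectified: a ray, as slopes to the right and down, at radius r is drawn at 1 + k1 r^2 times it, then the intrinsics apply), "position" and "attitude" of the camera in the world; the wrist camera has in their place "mount" (4x4, takes a point from camera to tool coordinates, whose origin is the TCP and whose axes are the flange's). Camera axes: x right, y down, z forward; pixel columns grow to the right and rows downward; lengths in m; the calibration is good to about 2 mm. A picture is of the moment at which its call begins: read the wrist's pose just before it. There is no depth.
A pose or a line that the arm cannot do raises r.PlanningError and nothing moves.
- job.job_done(): hands the job in, once; it reports no verdict.
Readings, each from a call of its own:
- read_t(): time.
- read_q(): joint angles.
- read_joint_velocities(): joint speeds.
- read_joint_torque(): joint torques, N m.
- read_tool_pos(): TCP position.
- read_tcp_rot(): TCP orientation.
- read_ft_force(): force on the tool from outside, world axes, zero at the start.
- read_torque(): the same for the moment, N m.
- read_opening(): opening from 0.0 (shut) to 1.0 (fully open).
Only numpy, scipy, OpenCV 4.12 (cv2) and the standard library are available. Lean on these libraries where they do the work, as an engineer would, in place of code of your own. Each camera call takes 0.05 s, during which the arm holds its last target.

## Working session

There is one attempt and no reset: what is moved stays moved. The work goes in short steps, each a Python script; the robot and the scene stay as the last script left them, time stands still between calls to the robot, and variables do not carry over. Pictures are saved under pics/ and viewed, and the job is handed in when it is done.

```bash
ls; mkdir -p pics; python3 - <<'E'
from rig import *
import cv2,numpy as np
for n in("scene","top","wrist"):
    d=cams.camera(n); cv2.imwrite(f"pics/{n}0.png",d["img"])
    print(n,{k:(np.round(v,4).tolist() if k!="img" else 0) for k,v in d.items() if k!="img"})
print(read_t(),read_tool_pos(),read_tcp_rot(),read_opening())
E
```

```text
pics
scene {'fx': 350.4099, 'fy': 350.4099, 'cx': 261.7611, 'cy': 192.34, 'k1': 0.0026, 'position': [1.0179, 0.543, 0.7693], 'attitude': [-0.9085, -2.5009, 1.1031]}
top {'fx': 351.3067, 'fy': 351.3067, 'cx': 257.6864, 'cy': 186.3351, 'k1': -0.1029, 'position': [0.4556, -0.0199, 1.1677], 'attitude': [-2.1806, 2.201, -0.0967]}
wrist {'fx': 287.577, 'fy': 287.577, 'cx': 252.9251, 'cy': 194.8895, 'k1': -0.0597, 'mount': [[0.0008, -0.9529, -0.3034, 0.0847], [1.0, 0.0005, 0.0012, 0.0013], [-0.001, -0.3034, 0.9529, -0.1621], [0.0, 0.0, 0.0, 1.0]]}
0.15 [0.20310679 0.56401513 0.22197769] [-5.40406428e-01 -3.09431838e+00  2.16730984e-03] 0.9998880001851514
```

View pics/scene0.png

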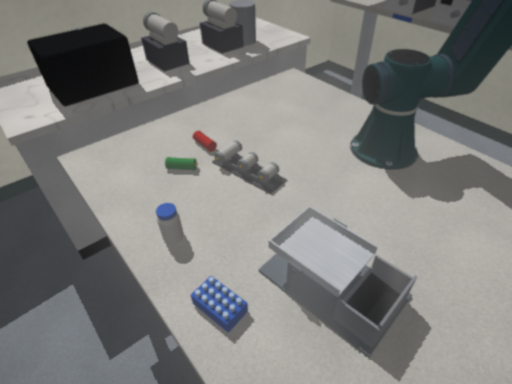

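View pics/top0.png

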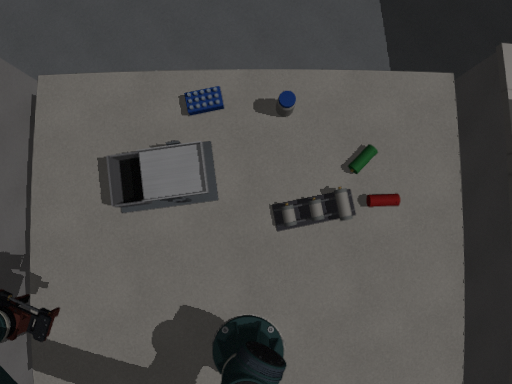

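View pics/wrist0.png

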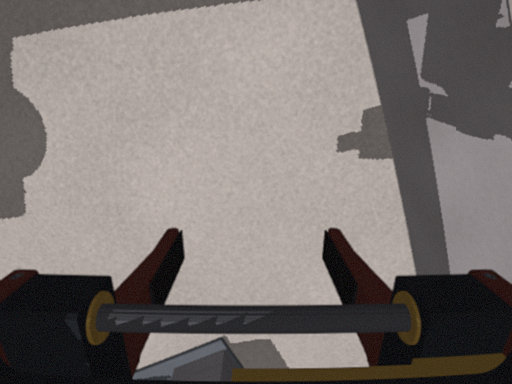

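The top view shows the rack at about (314,208) with three white cartridges: (290,214), (317,208) and (344,204). The last one looks longest. The chute is at about (160,175) with its tray on the left (+y). The green (363,159) and red (383,200) cylinders are decoys. I'll enlarge crops to confirm.

```bash
cat > h.py <<'E'
import numpy as np,cv2
from scipy.spatial.transform import Rotation as R
def K(d): return np.array([[d["fx"],0,d["cx"]],[0,d["fy"],d["cy"]],[0,0,1.]])
def pose(d,tp=None,tr=None):
    if "mount" in d:
        T=np.eye(4);T[:3,:3]=R.from_rotvec(tr).as_matrix();T[:3,3]=tp
        T=T@np.array(d["mount"]);return T[:3,:3],T[:3,3]
    a=np.array(d["attitude"]); 
    return (R.from_rotvec(a).as_matrix() if a.shape==(3,) else a),np.array(d["position"])
def onplane(d,uv,z,P=None):
    Rm,p=P or pose(d)
    n=cv2.undistortPoints(np.array(uv,float).reshape(-1,1,2),K(d),np.array([d["k1"],0,0,0.])).reshape(-1,2)
    w=np.c_[n,np.ones(len(n))]@Rm.T
    return p+w*((z-p[2])/w[:,2])[:,None]
def proj(d,X,P=None):
    Rm,p=P or pose(d)
    rv,_=cv2.Rodrigues(Rm.T)
    return cv2.projectPoints(np.array(X,float).reshape(-1,1,3),rv,-Rm.T@p,K(d),np.array([d["k1"],0,0,0.]))[0].reshape(-1,2)
E
python3 - <<'E'
import cv2
t=cv2.imread("pics/top0.png");s=cv2.imread("pics/scene0.png")
cv2.imwrite("pics/c1.png",cv2.resize(t[180:240,260:360],None,fx=8,fy=8,interpolation=cv2.INTER_CUBIC))
cv2.imwrite("pics/c2.png",cv2.resize(t[130:220,90:225],None,fx=5.9,fy=5.9,interpolation=cv2.INTER_CUBIC))
cv2.imwrite("pics/c3.png",cv2.resize(s[125:200,200:300],None,fx=8,fy=8,interpolation=cv2.INTER_CUBIC))
E
```

```text
(no output)
```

View pics/c1.png

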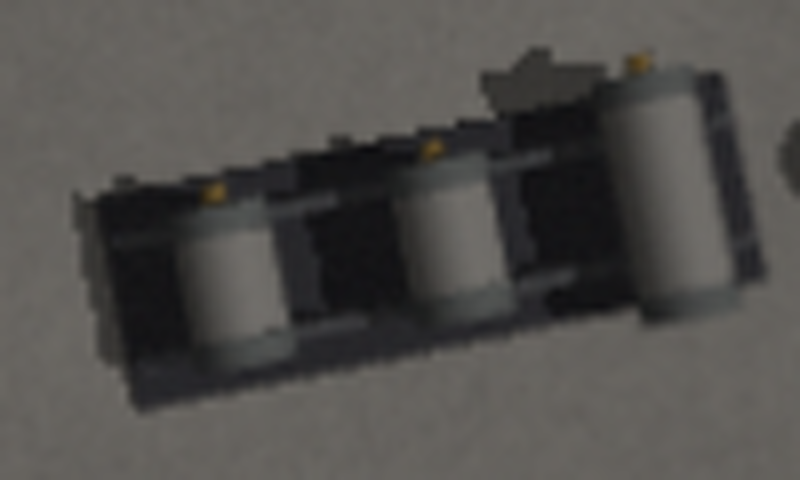

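View pics/c2.png

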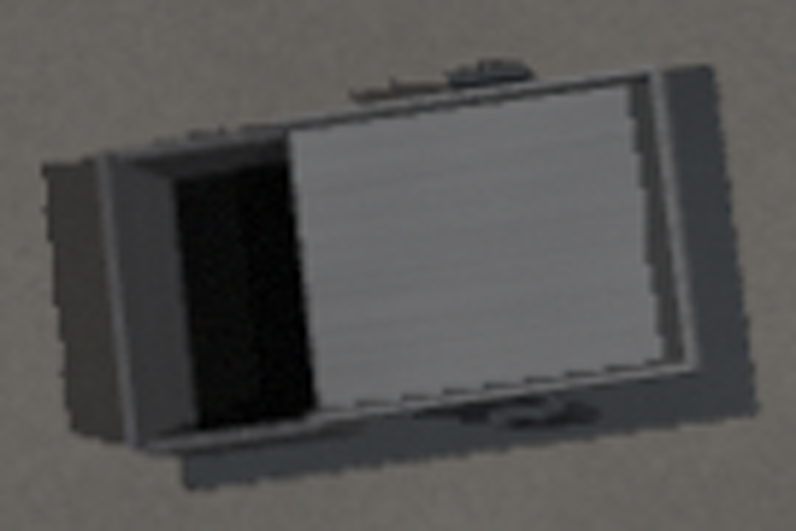

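View pics/c3.png

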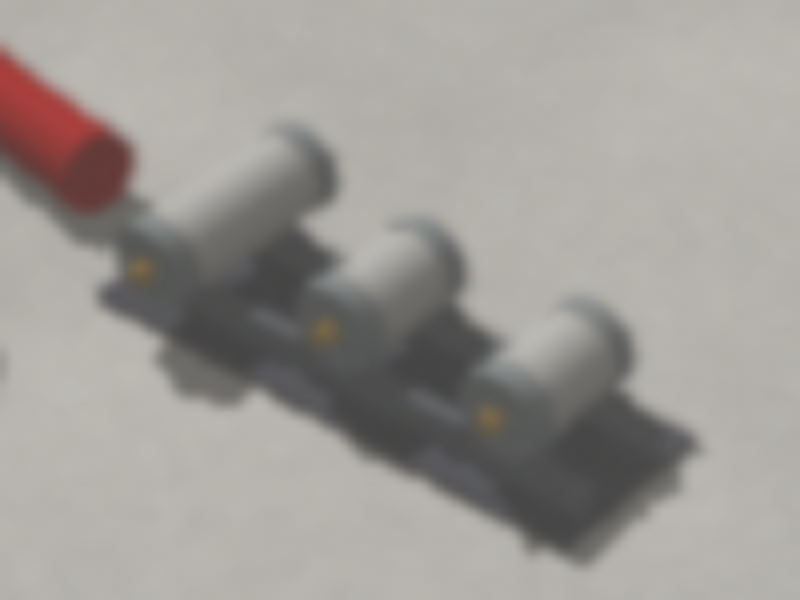

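```bash
python3 - <<'E'
from rig import *
from h import *
d=cams.camera("top")
c1=lambda p:(np.array(p)+.5)/8-.5+[260,180]
c2=lambda p:(np.array(p)+.5)/5.9-.5+[90,130]
np.set_printoptions(precision=4,suppress=True)
L=onplane(d,c1([(648,72),(690,316),(668,195)]),.045);print("long",L,np.linalg.norm(L[0]-L[1]),np.degrees(np.arctan2(*(L[0]-L[1])[[1,0]])))
for e in ([(232,208),(252,360)],[(448,162),(470,312)]):
    S=onplane(d,c1(e),.045);print("short",S.mean(0),np.linalg.norm(S[0]-S[1]))
O=onplane(d,c2([(292,130),(315,408)]),.1);print("outlet",O,np.linalg.norm(O[0]-O[1]))
W=onplane(d,c2([(655,72),(690,366)]),.122);print("rear top",W,np.linalg.norm(W[0]-W[1]))
T=onplane(d,c2([(103,155),(133,447)]),.105);print("tray far top",T,np.linalg.norm(T[0]-T[1]))
ax=(W.mean(0)-O.mean(0));print("len",np.linalg.norm(ax[:2]),np.degrees(np.arctan2(-ax[1],-ax[0])), [np.degrees(np.arctan2(*(q[0]-q[1])[[1,0]])) for q in (O,W,T)])
ax=(W.mean(0)-T.mean(0));print(np.linalg.norm(ax[:2]),np.degrees(np.arctan2(-ax[1],-ax[0])))
print(read_t())
E
```

```text
long [[ 0.5288 -0.3046  0.045 ]
 [ 0.4302 -0.3193  0.045 ]
 [ 0.479  -0.3115  0.045 ]] 0.09962086856625636 8.493861175006366
short [ 0.4455 -0.1384  0.045 ] 0.06108898096816041
short [ 0.4632 -0.226   0.045 ] 0.060671895565302475
outlet [[0.6453 0.3303 0.1   ]
 [0.4993 0.3156 0.1   ]] 0.14671329646201517
rear top [[0.6691 0.1355 0.122 ]
 [0.5182 0.1172 0.122 ]] 0.15196467213361395
tray far top [[0.6327 0.43   0.105 ]
 [0.4795 0.4103 0.105 ]] 0.15447660335133961
len 0.19776487736541432 96.19247362517002 [np.float64(5.759738251611352), np.float64(6.935591116021061), np.float64(7.341675000808115)]
0.29619184182766783 97.28069502415775
0.2
```

Three candidates in the rack: (344,204) measures 99.6 mm, while (317,208) and (290,214) measure about 61 mm. The first is the long cartridge, and the enlarged crops confirm it is white with grey bands and a brass stub. Pan and tray sizes also agree with the description: 147 to 152 mm wide, x axis at about 7°. Next I'll hover over the long cartridge and refine with the wrist camera.

```bash
cat >> h.py <<'E'
def down(a):
    a=np.radians(a); x=np.array([np.cos(a),np.sin(a),0]);z=np.array([0,0,-1.])
    return R.from_matrix(np.c_[x,np.cross(z,x),z]).as_rotvec()
E
python3 - <<'E'
from rig import *
from h import *
np.set_printoptions(precision=4,suppress=True)
for a in (9,189):
  for p in ([.479,-.3115,.18],[.479,-.3115,.028],[.579,.2646,.2],[.579,.2646,.106]):
    print(a,p,solver.inverse_kinematics(np.array(p),down(a)))
E
```

```text
9 [0.479, -0.3115, 0.18] [-0.6975  0.3601  1.6245 -0.      1.157   0.7162]
9 [0.479, -0.3115, 0.028] [-0.6975  0.5576  1.7551 -0.      0.8289  0.7162]
9 [0.579, 0.2646, 0.2] [ 0.3202  0.4305  1.4539 -0.      1.2572  1.7339]
9 [0.579, 0.2646, 0.106] [ 0.3202  0.5267  1.5475 -0.      1.0674  1.7339]
189 [0.479, -0.3115, 0.18] [-0.6975  0.3601  1.6245 -0.      1.157  -2.4254]
189 [0.479, -0.3115, 0.028] [-0.6975  0.5576  1.7551 -0.      0.8289 -2.4254]
189 [0.579, 0.2646, 0.2] [ 0.3202  0.4305  1.4539  0.      1.2572 -1.4077]
189 [0.579, 0.2646, 0.106] [ 0.3202  0.5267  1.5475  0.      1.0674 -1.4077]
```

```bash
python3 - <<'E'
from rig import *
from h import *
np.set_printoptions(precision=4,suppress=True)
r.move_pose(np.array([.479,-.3115,.20]),down(9))
tp,tr=read_tool_pos(),read_tcp_rot()
d=cams.camera("wrist");cv2.imwrite("pics/w1.png",d["img"]);np.save("w1.npy",np.r_[tp,tr])
print(read_t(),tp,tr)
P=pose(d,tp,tr)
print(proj(d,[[.5288,-.3046,.042],[.4302,-.3193,.042],[.479,-.3115,.042]],P))
E
```

```text
3.4583 [ 0.4794 -0.3109  0.2   ] [-3.1316 -0.2483 -0.0002]
[[256.0497 136.0723]
 [254.8637 220.0212]
 [254.9771 180.2733]]
```

View pics/w1.png

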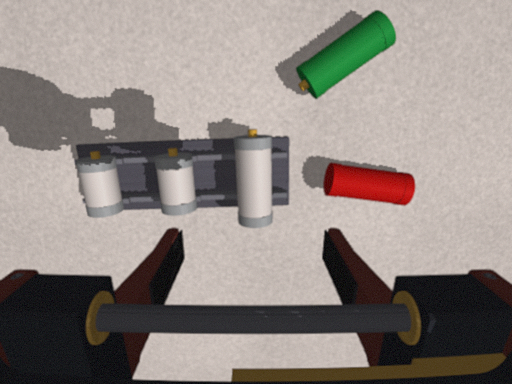

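The wrist picture shows the long cartridge upright at about (254,180), clear of the two shorts on its left at (176,183) and (101,188). The red and green decoys are to the right. Next I'll fit its centre line.

```bash
python3 - <<'E'
from rig import *
from h import *
np.set_printoptions(precision=4,suppress=True)
im=cv2.imread("pics/w1.png");v=np.load("w1.npy");d=cams.camera("wrist");P=pose(d,v[:3],v[3:])
g=im.astype(int);m=((g.max(2)-g.min(2)<25)&(g.min(2)>90)).astype(np.uint8)
for row in range(136,228,6): 
    print(row,"".join(f"{x:4d}" for x in g[row,228:284:2].mean(1).astype(int)))
print("col254",g[128:232:2,254].mean(1).astype(int), g[128:232:2,254,0])
E
python3 -c "
import cv2;t=cv2.imread('pics/w1.png');cv2.imwrite('pics/c4.png',cv2.resize(t[125:230,215:295],None,fx=5.6,fy=5.6,interpolation=cv2.INTER_CUBIC))"
```

```text
136  113 103 104  97  86  78  73  70  66  64  65  67  76  71  63  61  61  67  70  70  84  97 141 162 112 108 140 151
142   51  44  37  63  74  85  95 106 120 128 137 141 145 150 157 158 164 164 163 150 151 135  90  86  81  84  85  85
148   49  46  48  58  73  83  95 106 118 129 133 136 147 147 156 156 156 160 167 163 168 144  70  54  47  63  74  84
154   61  57  58  60  90 104 123 137 152 164 172 184 190 202 209 214 215 212 208 203 197 164 105 112 114 117 116 117
160   50  50  45  54  87 100 119 136 150 162 174 184 194 202 208 211 213 213 210 206 198 164  89  85  85  85  85  85
166   43  49  47  46  82 100 116 133 149 160 173 183 190 199 208 211 212 215 209 206 198 177  87  86  82  84  83  85
172   42  52  48  47  76  99 115 133 147 161 172 181 190 199 206 211 213 213 207 204 196 181  95  82  85  83  85  85
178   45  47  47  46  65  92 112 126 146 158 169 182 188 194 207 210 215 213 206 208 196 177  90  83  85  85  80  85
184   49  48  46  44  60  91 105 129 143 158 168 180 189 198 203 214 213 214 208 204 199 179  92  84  88  88  84  84
190   48  48  52  48  58  91 104 125 142 158 16
[... 502 characters left out ...]
205 193 151 149 193 189 187 190 187
220  192 190 191 186 186 117  68  85 100 113 125 130 141 143 149 153 155 160 165 160 152 143 161 191 185 183 186 189
226  191 188 186 193 196 190 189 159 132 118 125 134 137 141 146 153 155 165 172 177 188 186 194 187 186 188 194 196
col254 [173 138 147  86  71 107 151 150 152 148 147 182 201 202 200 200 202 200
 201 199 198 197 199 197 200 194 196 195 198 196 194 193 196 194 195 194
 193 194 193 192 195 190 191 193 191 151 143 145 142 141 173 188] [163  67  65  37  41 109 153 150 152 149 147 178 194 196 195 194 196 193
 195 191 193 189 193 192 195 188 191 189 194 188 188 188 190 189 188 188
 186 188 188 186 190 183 186 187 184 150 144 144 142 141 167 181]
```

View pics/c4.png

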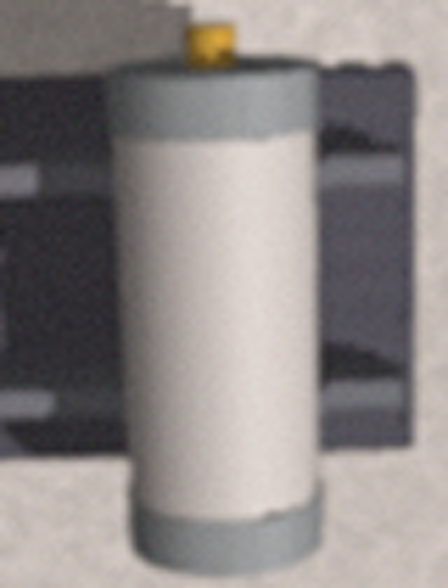

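```bash
python3 - <<'E'
from rig import *
from h import *
np.set_printoptions(precision=4,suppress=True)
v=np.load("w1.npy");d=cams.camera("wrist");P=pose(d,v[:3],v[3:])
A=onplane(d,[(253.3,160),(254.5,202)],.045,P);print(A,np.degrees(np.arctan2(*(A[0]-A[1])[[1,0]])))
B=onplane(d,[(252.9,149.6),(254.7,217.5)],.062,P);print(B,B.mean(0),np.linalg.norm(B[0]-B[1]),np.degrees(np.arctan2(*(B[0]-B[1])[[1,0]])))
C=onplane(d,[(253.,137),(255,226)],.042,P);print(C.mean(0),np.linalg.norm(C[0]-C[1]))
S=onplane(d,[(101,188),(176,183)],.045,P);print(S)
E
```

```text
[[ 0.5026 -0.3058  0.045 ]
 [ 0.4538 -0.315   0.045 ]] 10.753886261226306
[[ 0.5166 -0.3031  0.062 ]
 [ 0.4415 -0.3172  0.062 ]] [ 0.479  -0.3101  0.062 ] 0.07642606249680425 10.630032993542867
[ 0.4749 -0.3111  0.042 ] 0.10653665945197292
[[ 0.4422 -0.1349  0.045 ]
 [ 0.4623 -0.2223  0.045 ]]
```

The two views agree to within 1.5 mm: centre (0.479, -0.3105), axis about 10.5°. Grasping, with the TCP 14 mm below the centre so the tips stay clear of the pan floor later.

```bash
python3 - <<'E'
from rig import *
from h import *
np.set_printoptions(precision=4,suppress=True)
o=down(10.5)
r.move_pose(np.array([.479,-.3105,.12]),o)
print(read_ft_force())
r.line_to(np.array([.479,-.3105,.028]),speed=.1)
print(read_ft_force(),read_tool_pos())
claw.gripper_to(0.0,25)
print("open",read_opening()*88,read_ft_force())
r.line_to(np.array([.479,-.3105,.22]),speed=.12)
print("open",read_opening()*88,read_ft_force(),read_t())
d=cams.camera("wrist");cv2.imwrite("pics/w2.png",d["img"])
d=cams.camera("top");cv2.imwrite("pics/t2.png",cv2.resize(d["img"][130:250,240:420],None,fx=4,fy=4))
E
```

```text
[0.3727 1.3661 0.4849]
[-0.2235  0.4059 -0.5721] [ 0.4795 -0.3109  0.0286]
open 39.59331809451867 [-0.1658 -0.386   0.8478]
open 39.43647916866545 [ 0.033   0.3662 -4.3387] 7.6
```

View pics/w2.png

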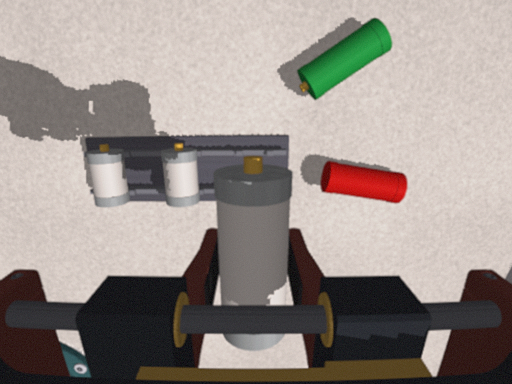

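View pics/t2.png

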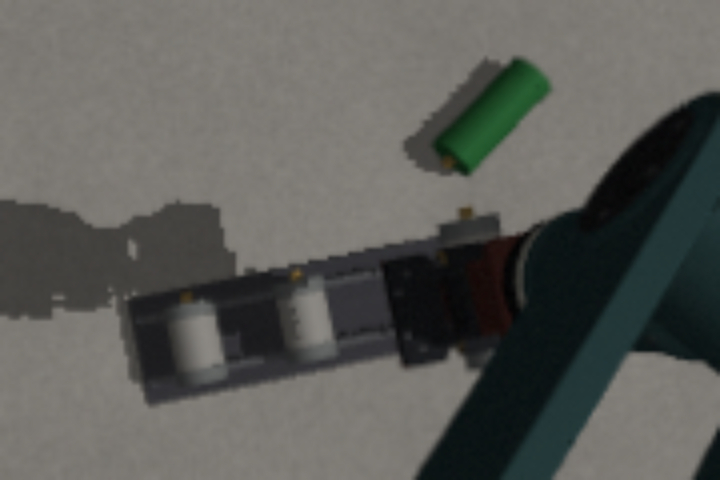

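The wrist picture shows the cartridge held straight between the fingers at (253,240), about 39.5 mm wide and 4.4 N. The two shorts are undisturbed in the rack. Moving over the pan and checking from the scene and wrist cameras before lowering.

```bash
python3 - <<'E'
from rig import *
from h import *
np.set_printoptions(precision=4,suppress=True)
r.move_pose(np.array([.579,.2646,.22]),down(7))
tp,tr=read_tool_pos(),read_tcp_rot()
d=cams.camera("wrist");P=pose(d,tp,tr);img=d["img"].copy()
def pts(d,P=None):
    O=np.array([.585,.213,.1]);a=np.radians(7);x=np.array([np.cos(a),np.sin(a),0]);y=np.array([-np.sin(a),np.cos(a),0])
    return proj(d,[O+.075*s*x+t*y for t in(-.086,0,.052,.11) for s in(-1,1)],P)
def dr(im,p):
    for q in p: cv2.circle(im,tuple(int(v) for v in np.clip(np.round(q),-999,999)),2,(0,0,255),-1)
dr(img,pts(d,P));cv2.imwrite("pics/w3.png",img)
d=cams.camera("scene");img=d["img"].copy();dr(img,pts(d))
cv2.imwrite("pics/s3.png",cv2.resize(img[170:360,240:440],None,fx=3,fy=3));print(tp,read_t(),read_opening()*88)
E
```

```text
[0.5794 0.2636 0.22  ] 9.8917 39.770936573996956
```

View pics/w3.png

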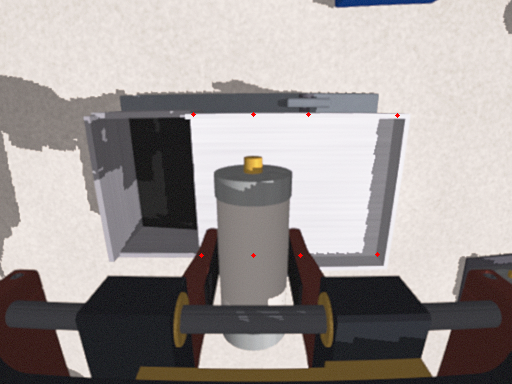

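View pics/s3.png

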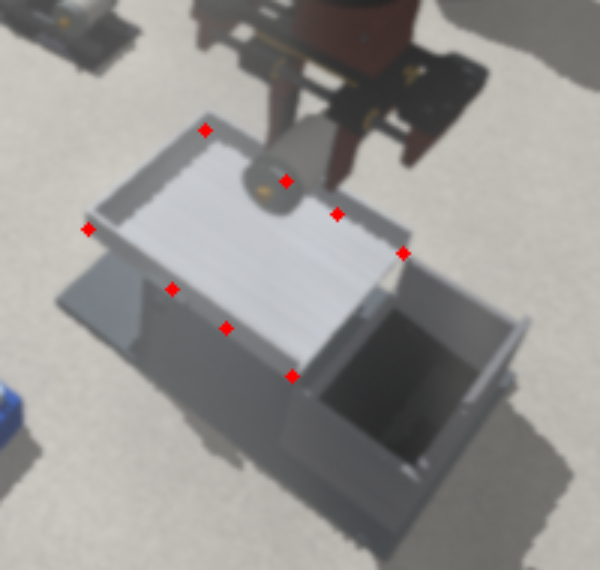

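The projected pan points lie on the visible floor: the outlet edge is at (195..200, 115..255) in the wrist view, with the side edges on the walls. The cartridge is parallel to the outlet edge. The rear points differ a little, but there is a shadow there. Lowering gently.

```bash
python3 - <<'E'
from rig import *
from h import *
np.set_printoptions(precision=4,suppress=True)
X=np.array([.579,.2646,.22])
f0=read_ft_force()
X[2]=.115;r.line_to(X,speed=.1)
for z in (.112,.110,.1085,.1075,.1065,.1055):
    X[2]=z;r.line_to(X,speed=.02);r.hold(.15);f=read_ft_force();print(z,f,read_tool_pos())
    if f[2]-f0[2]>1.0: break
d=cams.camera("scene");cv2.imwrite("pics/s4.png",cv2.resize(d["img"][170:360,240:440],None,fx=3,fy=3));print(read_t(),f0)
E
```

```text
0.112 [ 0.3522  0.4747 -3.6941] [0.5791 0.2646 0.1121]
0.11 [ 0.2456  0.0058 -3.6074] [0.579  0.2646 0.11  ]
0.1085 [ 0.43    0.2894 -3.0855] [0.579  0.2646 0.1085]
0.1075 [-0.505   0.2195 -3.5509] [0.579  0.2646 0.1075]
0.1065 [ 0.8866  0.3572 -3.1754] [0.579  0.2646 0.1065]
0.1055 [ 0.9114 -0.3506 -2.4857] [0.5791 0.2646 0.1056]
13.5917 [-0.7583 -0.355  -3.1612]
```

View pics/s4.png

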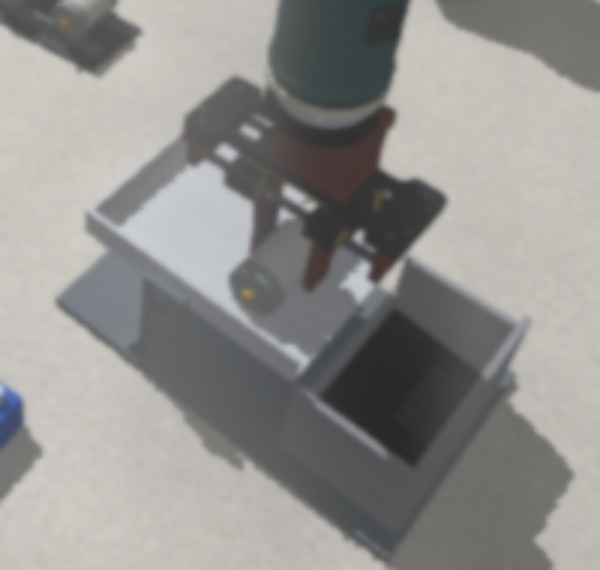

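The cartridge lies crosswise in the outlet half, its stub end at (247,294) in the crop. It is just touching and the pan is still level. Releasing and lifting straight up.

```bash
python3 - <<'E'
from rig import *
from h import *
np.set_printoptions(precision=4,suppress=True)
claw.gripper_to(1.0)
print(read_t(),read_opening(),read_ft_force())
d=cams.camera("scene");a=d["img"][170:360,240:440]
r.line_to(np.array([.579,.2646,.26]),speed=.15)
d=cams.camera("scene");b=d["img"][170:360,240:440]
r.hold(1.0);print(read_t(),read_ft_force())
cv2.imwrite("pics/s5.png",cv2.resize(np.hstack([a,b]),None,fx=2,fy=2))
d=cams.camera("scene");cv2.imwrite("pics/s6.png",cv2.resize(d["img"][170:360,240:440],None,fx=3,fy=3))
E
```

```text
14.475 0.99989258464066 [0.9371 1.5309 0.1601]
16.7583 [-0.3271  0.5967  0.4646]
```

View pics/s5.png

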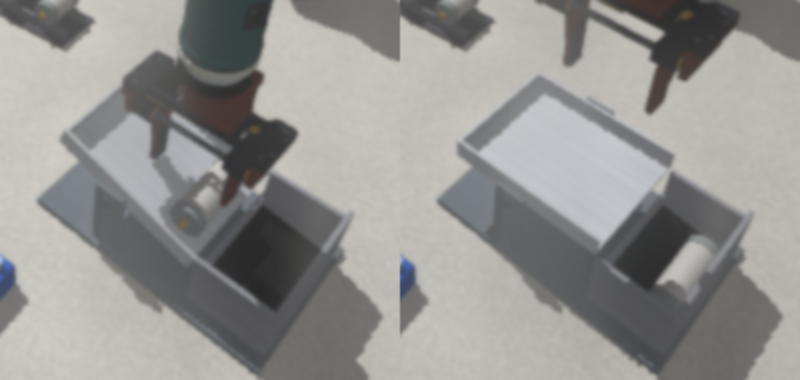

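View pics/s6.png

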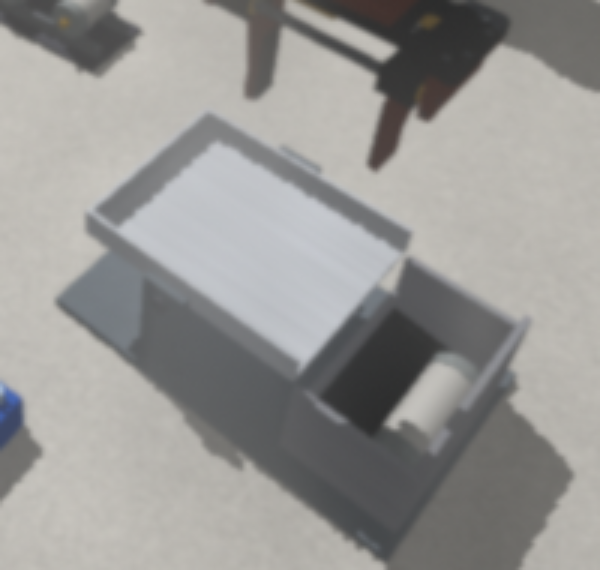

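The pan tipped, the cartridge lies against the far wall of the tray at (435,400) in the crop, and the empty pan is level again. One last check of the rack, and that everything is still, before handing in.

```bash
python3 - <<'E'
from rig import *
from h import *
a=cams.camera("scene")["img"]; r.hold(.5); b=cams.camera("scene")["img"]
print("moving px",(cv2.absdiff(a,b).max(2)>25).sum(),read_t())
a0=cv2.imread("pics/scene0.png");print("rack shorts diff",(cv2.absdiff(a0,b).max(2)[150:190,236:290]>40).sum(),"pan diff",(cv2.absdiff(a0,b).max(2)[210:250,270:380]>40).sum())
cv2.imwrite("pics/s7.png",b)
E
```

```text
moving px 0 17.4083
rack shorts diff 13 pan diff 130
```

View pics/s7.png

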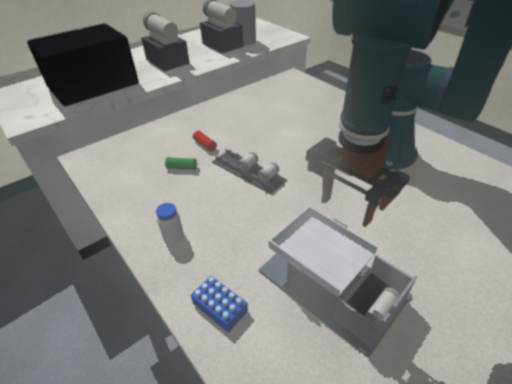

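The two shorts are in their saddles at (248,160) and (269,171), the long cartridge is in the tray at (384,303), the pan is level and nothing is moving.

```bash
python3 -c "
from rig import *
job.job_done();print(read_t())"
```

```text
the job is handed in; nothing more can be done
the job is handed in; nothing more can be done
```

The long cartridge is in the catch tray, and I handed the job in at about 17.4 s. I gripped it round its middle and laid it crosswise about 52 mm past the pivot on the outlet side. The pan was still level at first contact. When I opened the gripper, the cartridge's weight tipped the pan, and it rolled out as the fingers lifted clear.

**Last checks:** the empty pan is back level, both short cartridges are in their saddles, and the green and red look-alikes are where they were. The gripper touches nothing, and two pictures 0.5 s apart showed no motion.

**Small disagreements:**
- **Long cartridge axis:** the top view gave 8.5° and the wrist view 10.6°. I used 10.5°.
- **Rear edge of the pan floor:** it looked slightly off in the wrist view, probably because of the wall's shadow. I relied on the outlet edge, which matched.
- **Pan area before and after:** about 130 pixels differ, which I put down to the arm and its shadow. I did not trace it further, but the pan looks level in the pictures.

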